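# Feed the waiting ferrule into the lane that holds its own size

### The job

A white brush ferrule waits on the flat deck at the head of the small three-lane feed rack. Slide it along the deck, without lifting it off, to the lane whose ferrule is of the same size, and send it over the edge so that it slides down and comes to lie flat against that one. Leave the other ferrules in their lanes and do not disturb the things lying round the rack.

Things in the scene. Friction and masses are not known exactly. Their poses are not given: they have to be found in the camera images.
- rack: Wooden feed rack fixed to the table, 272 mm wide, turned by up to about 10 degrees. Origin at table height under the middle of the brow, the edge where the flat deck meets the sloped lanes. x points from the deck down the lanes, y to the left across them, z up. Three lanes, centre lines at y = -88, 0, +88 mm, fall at 22 degrees for 162 mm along the slope to a stop.
- deck (a point): Point on the deck's top, 65 mm before the brow, mid-width. The flat plank deck (worn smooth, friction about 0.3) runs from rack x = -160 mm to 0, its top at z = 85 mm, open from side to side; a lip 6 mm high along the near edge, cheeks 17 mm high at the ends (inner faces at y = +-128 mm). Same axes as the rack.
- mouth_right (a point): Middle of the right lane's mouth, on the brow at deck height (rack x = 0, y = -88 mm, z = 85 mm). Each lane is 80 mm wide inside, between walls 8 mm thick and 22 mm high over the lane floor.
- mouth_middle (a point): Middle of the middle lane's mouth, on the brow (rack y = 0). The two inner walls begin with rounded noses 9 mm beyond the brow, which stand 17 mm above the deck's level.
- mouth_left (a point): Middle of the left lane's mouth, on the brow (rack y = +88 mm). Lanes are waxed and slippery (friction about 0.17): a ferrule whose centre has been pushed about 20 mm beyond the brow tips over it and slides down by itself.
- waiting_center (a point): Centre (half-way up) of the waiting ferrule, a loose thin-walled white plastic ring lying flat on the deck: 68 mm outside diameter, 64 mm inside, 26 mm high, open at top and bottom, about 15 to 20 g. Axis z is the ring's axis.
- stock_low_center (a point): Centre (half-way up) of the ferrule of the same size as the waiting one (68 mm across, 26 mm high), lying flat at the stop of one of the three lanes, any of them. Axis z is the ring's axis.
- stock_tall_center (a point): Centre (half-way up) of a taller white ferrule (68 mm across, 40 mm high) lying at the stop of another lane.
- stock_small_center (a point): Centre (half-way up) of a smaller white ferrule (60 mm across, 18 mm high) lying at the stop of the remaining lane.
- tar_pot: Small dark iron pot on the table left of the rack, 72 mm across, 40 mm high; origin at the centre of its underside. To be left alone.
- whetstone: Grey whetstone lying on the table left of the rack, 109 x 67 x 18 mm; origin at the centre of its underside. To be left alone.
- wax: Lump of orange wax on the table left of the rack, 32 x 42 x 27 mm; origin at the centre of its underside. To be left alone.
- brush: Round bristle brush head standing on the table left of the rack, 74 mm across, 74 mm high; origin at the centre of its underside. To be left alone.
Things that resemble listed ones, but are neither listed nor needed, are in the scene too. What is shaped like the part that bears waiting_center but yellow is not meant.

How it is judged:
By the outcome, as a careful person would: the job done as asked, in the order asked, and still so for the second after the job is handed in, with the robot touching nothing.
It also fails if it takes over 35 s, if anything falls off the work surface, if the arm or the gripper's body presses on something with over 40 N, if the wrist force passes 120 N, or if a joint passes its speed limit or range.

### The arm

A 6-joint arm with a two-finger parallel gripper is mounted at the origin on the work surface; the furniture and walls round the work are solid. World frame = base frame: x ahead of the robot, y to its left, z up, the work surface at z = 0. Lengths are in m, angles in rad, forces in N, time in s.
With the tool pointing down it reaches from about 0.25 to 0.8 m from the base axis. Payload 3.9 kg.
Tool frame: the origin (TCP) lies between the finger pads; the fingertips stand 8 mm ahead of it and the grasp point (between the pads) lies 11 mm behind it; z points along the fingers, x is the direction in which the jaws open and shut, and the axes are right-handed (so a half turn about z gives the same grasp; the last joint's range is limited). The gripper opens to 85 mm and grips with 20 to 120 N. Pads are 22 mm wide; open, the fingers measure 114 mm over their backs; the gripper's body (76 mm by 85 mm) begins 54 mm behind the grasp point. The pads swing forward as they close: fully open they stand 13 mm farther back than shut.
Start: joints at [-1.324, 0.26, -0.138, 1.173, 0, 1.571], TCP at [0.128, -0.509, 0.239] pointing down, gripper open.
Joint ranges: [-2.78, 2.78], [-0.83, 1.72], [-1.28, 1.37], [-1.9, 2.12], [-1.57, 1.48], [-3.14, 3.14]. Speed limits (rad/s): [2.57, 2.57, 3.14, 3.14, 3.14, 3.14].

### API

Orientations are given as [roll, pitch, yaw] about the fixed x, y, z axes, in that order (R = Rz(yaw) Ry(pitch) Rx(roll)).
In Python, from station import env gives the robot as it stands.
- The arm moves only by the tool drive_tool, never from a script. Its argument "motion" is a list of rows, each an object with "slide": the shift along the tool's x, y, z in cm, a list of three; "turn": the turn about the tool's z in rad; "gripper": the finger opening in cm, from 0 to 8.54. In form: [{"slide": [dx, dy, dz], "turn": turn, "gripper": gripper}, ...]. A call has 1 to 10 rows; each row is the pose to reach, as a shift and turn from the pose measured when the call began, along the tool's axes at that moment; what a row does not reach only later rows make up. A row lasts 1/8 s, in which the tool goes at most 62.5 mm and 10.7 degrees, less where a joint would pass 70% of its speed; a pose out of reach is approached as far as the arm can. A call with a gripper value outside its range is refused whole. The fingers move at their own pace and stop on an object; "force" is the grip in N (left out, the last holds). Time passes only in rows, so rows that repeat a pose let the fingers close. It gives the time, the measured TCP pose, the force and the opening at its end, in the units of the state.
- env.read_state(): the state, without advancing time (a new reading comes with each control period).
- env.capture(name): name is "side" or "top" or "wrist"; returns (picture, depth): 400x640x3 uint8, red, green, blue; 400x640 float32, m along the optical axis (not along the pixel's ray), 0 where there is no reading.
- env.calibration(name): a dict with "camera_matrix" (3x3 intrinsics, pixels), "k1" (the pictures are not rectified: a ray, as slopes to the right and down, at radius r is drawn at 1 + k1 r^2 times it, then the intrinsics apply), "T" (4x4, takes a point from camera to world coordinates); the wrist camera has in their place "tool_from_camera" (4x4, takes a point from camera to tool coordinates, whose origin is the TCP and whose axes are the tool frame's). Camera axes: x right, y down, z forward; pixel columns grow to the right and rows downward; lengths in m; the calibration is good to about 2 mm. A picture is of the moment at which its call begins: read the wrist's pose just before it. calibration takes no time and is no camera call.
- env.job_done(): hands the job in, once; it reports no verdict.
The state is a dict: "time": time; "joints": joint angles; "joint_vel": joint speeds; "effort": joint torques, N m; "tcp_pos": TCP position; "eef_rot": TCP orientation; "contact_force": force on the tool from outside, world axes, zero at the start; "moment": the same for the moment, N m; "opening": finger opening in m.
Only numpy, scipy, OpenCV 4.12 (cv2) and the standard library are available. Lean on these libraries where they do the work, as an engineer would, in place of code of your own. Each camera call takes 0.05 s, during which the arm holds its last target.

## Working session

There is one attempt and no reset: what is moved stays moved. The work goes in short steps, Python scripts to look and compute and a tool call to move; the robot and the scene stay as the last step left them, time stands still between calls to the robot, and variables do not carry over. Pictures are saved under pics/ and viewed, and the job is handed in when it is done.

Besides the shell and the picture viewer there is one more tool, called after "Emit:" as name([rows], argument=value, ...), one row to a line, values as JSON. drive_tool: Moves the arm, as the interface text tells. Its arguments: {"type":"object","properties":{"motion":{"type":"array","items":{"type":"object","properties":{"slide":{"type":"array","items":{"type":"number"}},"turn":{"type":"number"},"gripper":{"type":"number"}}}},"force":{"type":"number"}},"required":["motion"]}

```bash
ls; mkdir -p pics
python3 - <<'E'
from station import env
import cv2,numpy as np
s=env.read_state();print(s)
for n in("side","top"):
    p,d=env.capture(n);cv2.imwrite(f"pics/{n}0.png",p[:,:,::-1]);np.savez(f"{n}0.npz",p=p,d=d)
    c=env.calibration(n);print(n,c)
print(env.calibration("wrist"))
E
```

```text
pics
{'time': 0.0, 'joints': array([-1.32400370e+00,  2.60658164e-01, -1.39350362e-01,  1.17268858e+00,
        7.51051505e-06,  1.57080625e+00]), 'joint_vel': array([ 0.00043723, -0.00122954, -0.00077494, -0.00147111,  0.00025668,
        0.00024947]), 'effort': array([ 2.59107808e-03, -4.05685687e+01,  2.53919810e+01,  1.90174539e-02,
        3.78926470e-04, -4.95477195e-06]), 'tcp_pos': array([ 0.12809829, -0.50846179,  0.23848551]), 'eef_rot': array([-3.14158516e+00,  1.90077980e-03, -1.32401363e+00]), 'contact_force': array([-0.42276607, -1.2695907 ,  0.33535544]), 'moment': array([-0.02112421,  0.0164196 , -0.00176591]), 'opening': 0.08506041798326243}
side {'camera_matrix': array([[420.16515033,   0.        , 321.04002029],
       [  0.        , 420.16515033, 195.07946684],
       [  0.        ,   0.        ,   1.        ]]), 'k1': -0.00992137259911606, 'T': array([[-0.94561829, -0.23150515,  0.22849819,  0.26205838],
       [-0.32459536,  0.62609544, -0.70897274,  0.86411233],
       [ 0.02106917, -0.74458704, -0.6671928 ,  0.77948611],
       [ 0.        ,  0.        ,  0.  
[... 342 characters left out ...]
0.15459645],
       [ 0.01267246, -0.10220908, -0.99468222,  1.49758361],
       [ 0.        ,  0.        ,  0.        ,  1.        ]])}
{'camera_matrix': array([[337.47602015,   0.        , 312.66618662],
       [  0.        , 337.47602015, 200.7718546 ],
       [  0.        ,   0.        ,   1.        ]]), 'k1': -0.018562452610150527, 'tool_from_camera': array([[ 9.99999887e-01, -2.79869890e-04,  3.85229269e-04,
         7.14965467e-04],
       [ 1.56751373e-04,  9.57428668e-01,  2.88669916e-01,
        -7.36503473e-02],
       [-4.49619564e-04, -2.88669823e-01,  9.57428604e-01,
        -1.33781731e-01],
       [ 0.00000000e+00,  0.00000000e+00,  0.00000000e+00,
         1.00000000e+00]])}
```

View pics/side0.png

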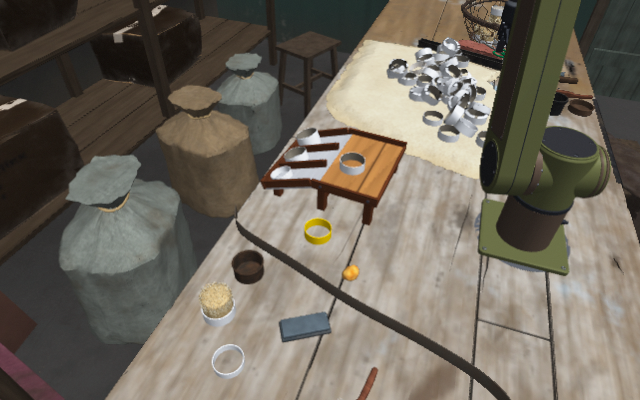

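View pics/top0.png

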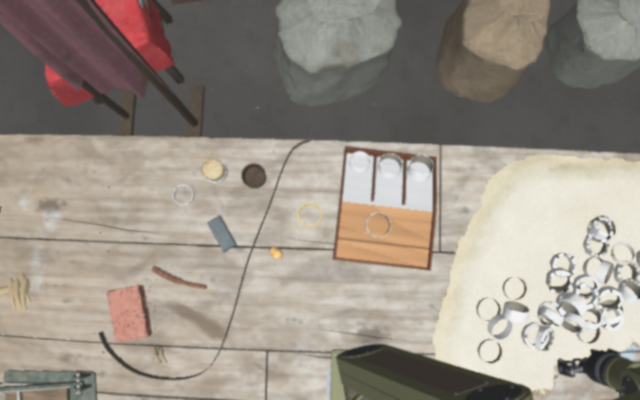

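The rack is in both views: the waiting ring is at top (377,225) and side (351,163). The stock rings are at top (360,160), (390,165) and (420,167). Next I'll enlarge the rack.

Run:
```python
import cv2
a=cv2.imread("pics/side0.png")[120:225,255:415];b=cv2.imread("pics/top0.png")[140:275,325:445]
cv2.imwrite("pics/cs.png",cv2.resize(a,None,fx=5,fy=5,interpolation=cv2.INTER_CUBIC))
cv2.imwrite("pics/ct.png",cv2.resize(b,None,fx=4.4,fy=4.4,interpolation=cv2.INTER_CUBIC))
```

```text
(no output)
```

View pics/cs.png

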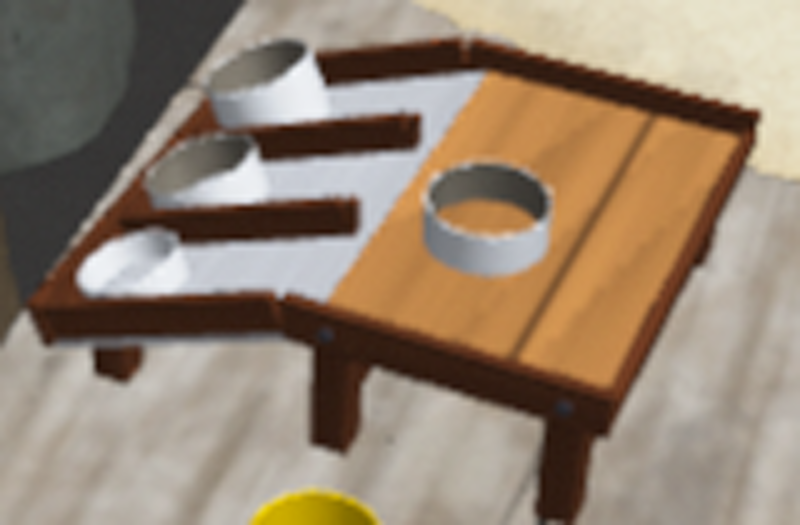

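View pics/ct.png

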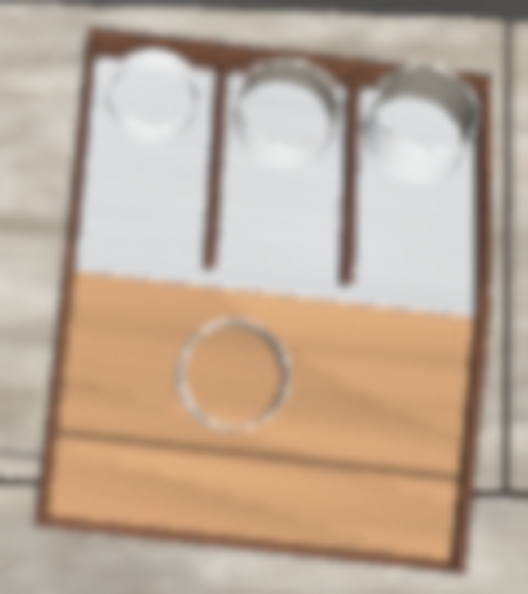

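Candidates in the top view: left (360,160) is small and shallow, middle (390,165) is medium, right (420,167) is tall. The low one should be the middle. I'll confirm by height, and measure the rack and ring poses.

```bash
cat > h.py <<'E'
import numpy as np,cv2
from station import env
def cal(n):
    c=env.calibration(n);return c['camera_matrix'],np.array([c['k1'],0,0,0,0.]),c.get('T'),c
def ray(uv,n,T=None):
    K,D,T0,c=cal(n); T=T0 if T is None else T
    # drawn = ray*(1+k1 r^2): same as OpenCV k1
    q=cv2.undistortPoints(np.asarray(uv,float).reshape(-1,1,2),K,D).reshape(-1,2)
    d=np.c_[q,np.ones(len(q))]@T[:3,:3].T
    return T[:3,3],d
def onz(uv,n,z,T=None):
    o,d=ray(uv,n,T);return o+d*((z-o[2])/d[:,2])[:,None]
def pts(d,n,T=None):
    v,u=np.nonzero(d>0);K,D,T0,c=cal(n);T=T0 if T is None else T
    o,r=ray(np.c_[u,v],n,T);P=np.zeros(d.shape+(3,));P[v,u]=o+r*d[v,u][:,None];return P
def proj(P,n,T=None):
    K,D,T0,c=cal(n);T=T0 if T is None else T
    Ti=np.linalg.inv(T);r=cv2.Rodrigues(Ti[:3,:3])[0]
    return cv2.projectPoints(np.asarray(P,float).reshape(-1,1,3),r,Ti[:3,3],K,D)[0].reshape(-1,2)
E
python3 - <<'E'
from h import *
z=np.load("top0.npz");p,d=z['p'],z['d']
hsv=cv2.cvtColor(p,cv2.COLOR_RGB2HSV)
m=((hsv[...,0]>8)&(hsv[...,0]<20)&(hsv[...,1]>90)&(hsv[...,2]>140)).astype(np.uint8)*255
m[:140]=0;m[275:]=0;m[:,:325]=0;m[:,445:]=0
m=cv2.morphologyEx(m,cv2.MORPH_CLOSE,np.ones((9,9)))
c=max(cv2.findContours(m,0,2)[0],key=cv2.contourArea)
r=cv2.minAreaRect(c);print(r)
q=cv2.approxPolyDP(c,8,True).reshape(-1,2);print(q.tolist())
W=onz(q,"top",0.085);print(W.round(4))
P=pts(d,"top");
for u,v in[(377,247),(345,230),(420,230),(405,222)]:print(P[v,u].round(4))
# brow edge: rows top boundary per column ; near edge bottom
up=[];lo=[];
for u in range(345,430):
    v=np.nonzero(m[:,u])[0]
    if len(v):up.append((u,v[0]-.5));lo.append((u,v[-1]+.5))
for e in(up,lo):
    X=onz(np.array(e),"top",.085);f=np.polyfit(X[:,1],X[:,0],1);f=np.polyfit(*X[abs(X[:,0]-np.polyval(f,X[:,1]))<.004][:,[1,0]].T,1);print(f,np.degrees(np.arctan(f[0])))
lf=[];rt=[]
for v in range(210,255):
    u=np.nonzero(m[v])[0]
    if len(u):lf.append((u[0]-.5,v));rt.append((u[-1]+.5,v))
for e in(lf,rt):
    X=onz(np.array(e),"top",.085);f=np.polyfit(X[:,0],X[:,1],1);f=np.polyfit(*X[abs(X[:,1]-np.polyval(f,X[:,0]))<.004][:,[0,1]].T,1);print(f,np.degrees(np.arctan(f[0])))
E
```

```text
((383.7378234863281, 235.3597412109375), (92.54163360595703, 56.87224197387695), 6.34019136428833)
[[341, 202], [337, 258], [426, 267], [432, 213]]
[[ 0.5213  0.0886  0.085 ]
 [ 0.3655  0.096   0.085 ]
 [ 0.3465 -0.1522  0.085 ]
 [ 0.4976 -0.1678  0.085 ]]
[ 0.3987 -0.0141  0.0866]
[0.4433 0.0759 0.0893]
[ 0.4491 -0.1346  0.0828]
[ 0.4702 -0.0915  0.0855]
[0.08911047 0.51326625] 5.092203779400057
[0.07549771 0.35528032] 4.317509669813049
[-0.08363317  0.13274924] -4.780702040440461
[-0.08800412 -0.12440522] -5.029307827653079
```

```bash
cat >> h.py <<'E'
TH=np.radians(-4.9);BX,BY=0.5098,-0.0395
def rack2w(r):
    r=np.atleast_2d(r);c,s=np.cos(TH),np.sin(TH);return np.c_[BX+c*r[:,0]-s*r[:,1],BY+s*r[:,0]+c*r[:,1],r[:,2]]
def w2rack(w):
    w=np.atleast_2d(w);c,s=np.cos(TH),np.sin(TH);x=w[:,0]-BX;y=w[:,1]-BY;return np.c_[c*x+s*y,-s*x+c*y,w[:,2]]
E
python3 - <<'E'
from h import *
for n,box in(("top",(200,255,335,440)),("side",(140,190,330,375))):
    z=np.load(n+"0.npz");p=z['p'];hsv=cv2.cvtColor(p,cv2.COLOR_RGB2HSV)
    m=((hsv[...,1]<(90 if n=="top" else 40))&(hsv[...,2]>120)).astype(np.uint8)
    k=np.zeros_like(m);a,b,c,d=box;k[a:b,c:d]=m[a:b,c:d]
    N,L,S,C=cv2.connectedComponentsWithStats(k)
    print(n,[s.tolist() for s in S[1:] if s[4]>15])
    if n=="top":
        # ring only: near 377,225
        k[:, :358]=0;k[:,397:]=0;k[:207]=0;k[245:]=0
        v,u=np.nonzero(k);X=onz(np.c_[u,v],"top",.098)
        A=np.c_[2*X[:,:2],np.ones(len(X))];s=np.linalg.lstsq(A,(X[:,:2]**2).sum(1),rcond=None)[0]
        print(len(u),s[:2],"r",np.sqrt(s[2]+s[0]**2+s[1]**2),"rack",w2rack([s[0],s[1],.098]))
z=np.load("side0.npz");P=pts(z['d'],"side").reshape(-1,3);ok=P[:,2]>0.02;R=w2rack(P)
for y in(-88,0,88):
    g=ok&(abs(R[:,1]-y/1e3)<.036)&(R[:,0]>.07)&(R[:,0]<.16)
    r=R[g];h=(r[:,2]-.085)*np.cos(np.radians(22))+r[:,0]*np.sin(np.radians(22))
    print(y,g.sum(),"height over floor",np.percentile(h,[5,50,90,97,100]).round(4))
z=np.load("top0.npz");P=pts(z['d'],"top").reshape(-1,3);R=w2rack(P);ok=P[:,2]>.02
for y in(-88,0,88):
    g=ok&(abs(R[:,1]-y/1e3)<.034)&(R[:,0]>.07)&(R[:,0]<.145)
    r=R[g];h=(r[:,2]-.085)*np.cos(np.radians(22))+r[:,0]*np.sin(np.radians(22))
    print(y,g.sum(),"top h",np.percentile(h,[5,50,90,97,100]).round(4))
E
```

```text
top [[335, 200, 98, 43, 851], [432, 200, 8, 55, 323], [365, 212, 27, 26, 218]]
236 [ 0.46582524 -0.01823649] r 0.03618319862332878 rack [[-0.04563031  0.01742961  0.098     ]]
side [[330, 140, 18, 25, 178], [340, 159, 25, 16, 183]]
-88 369 height over floor [-0.002   0.0223  0.0354  0.0374  0.039 ]
0 351 height over floor [-0.0022  0.0128  0.0228  0.0243  0.0262]
88 355 height over floor [-0.0024  0.0056  0.0161  0.0176  0.0233]
-88 576 top h [-0.0028  0.0029  0.0338  0.0407  0.045 ]
0 564 top h [-0.0034  0.0018  0.0205  0.0262  0.0321]
88 559 top h [-0.0031  0.0017  0.0111  0.018   0.0226]
```

Emit:
drive_tool([
  {"slide": [0, 0, -2], "turn": -0.15, "gripper": 4.0},
  {"slide": [0, 0, -2], "turn": -0.33, "gripper": 4.0},
  {"slide": [0, 0, -2], "turn": -0.51, "gripper": 4.0},
])

```text
time: 0.48
tcp_pos: [0.1281, -0.5083, 0.2583]
eef_rot: [-3.14, 0.002, -0.808]
contact_force: [-0.7, -0.3, 0.8]
opening: 0.0399
```

Heights over the lane floor come out at about 39, 26 and 18 mm for right, middle and left, so the middle lane is the target. The waiting ring is at rack (-46, +17) mm.

```bash
cat >> h.py <<'E'
from scipy.spatial.transform import Rotation as Ro
def tool():
    s=env.read_state();T=np.eye(4);T[:3,:3]=Ro.from_euler('xyz',s['eef_rot']).as_matrix();T[:3,3]=s['tcp_pos'];return T
def slide(w):
    T=tool();return (T[:3,:3].T@(np.asarray(w)-T[:3,3]))*100
E
python3 - <<'E'
from h import *
for r in([-.115,.017,.22],):
    w=rack2w(r)[0];print(w,slide(w),env.read_state()['joints'])
E
```

```text
[ 0.39667238 -0.01273918  0.22      ] [-17.26474402 -53.65513185   3.93159697] [-1.32399898e+00  2.53158905e-01 -9.76181053e-02  1.22238473e+00
  5.69425374e-06  1.05487306e+00]
```

Emit:
drive_tool([
  {"slide": [-1, -5, 0], "turn": -0.18, "gripper": 4.0},
  {"slide": [-3, -10, 0], "turn": -0.36},
  {"slide": [-5, -15, 0], "turn": -0.54},
  {"slide": [-7, -20, 0], "turn": -0.72},
  {"slide": [-8.7, -25, 0], "turn": -0.9},
  {"slide": [-10.5, -31, 0], "turn": -1.08},
  {"slide": [-12, -36, 0], "turn": -1.26},
  {"slide": [-14, -42, 0], "turn": -1.44},
  {"slide": [-16, -48, 0], "turn": -1.62},
  {"slide": [-17.3, -53.6, 0], "turn": -1.8},
])

```text
invalid input at $.motion[1]: expected keys slide, turn, gripper
```

Emit:
drive_tool([
  {"slide": [-1, -5, 0], "turn": -0.18, "gripper": 4.0},
  {"slide": [-3, -10, 0], "turn": -0.36, "gripper": 4.0},
  {"slide": [-5, -15, 0], "turn": -0.54, "gripper": 4.0},
  {"slide": [-7, -20, 0], "turn": -0.72, "gripper": 4.0},
  {"slide": [-8.7, -25, 0], "turn": -0.9, "gripper": 4.0},
  {"slide": [-10.5, -31, 0], "turn": -1.08, "gripper": 4.0},
  {"slide": [-12, -36, 0], "turn": -1.26, "gripper": 4.0},
  {"slide": [-14, -42, 0], "turn": -1.44, "gripper": 4.0},
  {"slide": [-16, -48, 0], "turn": -1.62, "gripper": 4.0},
  {"slide": [-17.3, -53.6, 0], "turn": -1.8, "gripper": 4.0},
])

```text
time: 1.72
tcp_pos: [0.3963, -0.0109, 0.2592]
eef_rot: [-3.14, -0.001, 0.999]
contact_force: [0.2, -1.5, 0.2]
opening: 0.0401
```

Run:
```python
from h import *
w=rack2w([-.115,.017,.2])[0];s=env.read_state();print(s['tcp_pos'],s['eef_rot'],slide(w),1.485-s['eef_rot'][2])
```

```text
[ 0.39626065 -0.01089843  0.25924163] [-3.14011419e+00 -1.33666948e-03  9.98679337e-01] [-0.14038931  0.143035    5.92377591] 0.486320663278172
```

Emit:
drive_tool([
  {"slide": [-0.1, 0.1, 1], "turn": -0.17, "gripper": 4.0},
  {"slide": [-0.1, 0.1, 2], "turn": -0.34, "gripper": 4.0},
  {"slide": [-0.1, 0.1, 3], "turn": -0.486, "gripper": 4.0},
  {"slide": [-0.1, 0.1, 3], "turn": -0.486, "gripper": 4.0},
])

```text
time: 2.22
tcp_pos: [0.3956, -0.0121, 0.2284]
eef_rot: [-3.139, -0.002, 1.483]
contact_force: [-0.9, -0.1, -0.3]
opening: 0.0399
```

Run:
```python
from h import *
T=tool();p,d=env.capture("wrist");Tc=T@env.calibration("wrist")['tool_from_camera']
np.savez("w1.npz",p=p,d=d,Tc=Tc)
g=p[:,:,::-1].copy()
a=np.linspace(0,2*np.pi,60)
for q,col in((rack2w([[0,-.128,.085],[0,.128,.085]]),(0,255,0)),(rack2w([[0,0,.085],[.15,0,.0244]]),(0,255,0)),(rack2w(np.c_[-.0456+.034*np.cos(a),.0174+.034*np.sin(a),a*0+.111]),(0,0,255))):
    cv2.polylines(g,[proj(q,"wrist",Tc).round().astype(int)],False,col,1)
cv2.imwrite("pics/w1.png",g);print(T[:3,3])
```

```text
[ 0.39558845 -0.01207826  0.22837397]
```

View pics/w1.png

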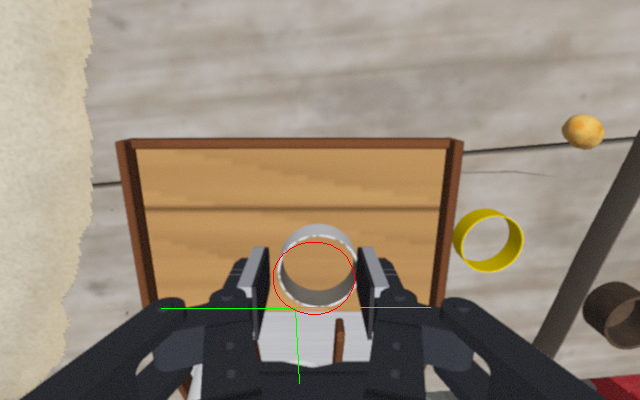

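The wrist view shows the ring at about (318,270), a few mm off the red overlay. The brow line fits. I'll refit the ring from its far rim and check the brow and the wall.

Run:
```python
from h import *
z=np.load("w1.npz");p,d,Tc=z['p'],z['d'],z['Tc']
g=cv2.cvtColor(p,cv2.COLOR_RGB2HSV)
m=(g[...,1]<75).astype(np.uint8);k=np.zeros_like(m);k[215:312,272:364]=m[215:312,272:364]
c=cv2.resize(p[205:345,240:400,::-1],None,fx=4,fy=4,interpolation=cv2.INTER_CUBIC);cv2.imwrite("pics/w1c.png",c)
P=pts(d,"wrist",Tc);R=w2rack(P.reshape(-1,3)).reshape(P.shape)
box=(R[...,2]>.094)&(R[...,2]<.116)&(R[...,0]>-.1)&(R[...,0]<0.0)&(abs(R[...,1]-.02)<.05)&(k>0)
r=R[box];print(box.sum(),r.min(0),r.max(0))
t=r[r[:,2]>.096]
A=np.c_[2*t[:,:2],np.ones(len(t))]
s=np.linalg.lstsq(A,(t[:,:2]**2).sum(1),rcond=None)[0];print("depth circle",s[:2],np.sqrt(s[2]+s[0]**2+s[1]**2))
# deck z
dk=R[(g[...,1]>120)&(g[...,0]<20)&(abs(R[...,2]-.085)<.02)];print("deck",np.median(dk,0),dk.min(0),dk.max(0))
```

```text
1745 [-0.08591626 -0.01219494  0.09400286] [-0.01707853  0.05355427  0.11198848]
depth circle [-0.05232272  0.02127041] 0.0330468918013434
deck [-0.10030778 -0.00583944  0.08435576] [-0.159803   -0.13664844  0.06522585] [0.07674018 0.13415975 0.10328631]
```

View pics/w1c.png

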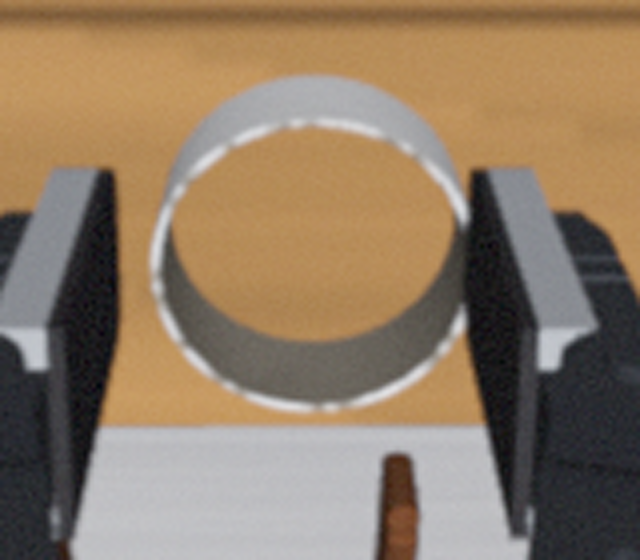

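The ring centre is rack (-52, +21) mm and its radius fits. The plan is to open the fingers to 50 mm as a cradle, lower them behind the ring, and push.

Run:
```python
from h import *
T=tool();print(w2rack(T[:3,3]));print(slide(rack2w([-.112,.0207,.104])[0]),env.read_state()['eef_rot'])
```

```text
[[-0.11566561  0.01751006  0.22890058]]
[ 0.29770655  0.39040516 12.48986063] [-3.13960717e+00 -1.79193677e-03  1.48228511e+00]
```

Emit:
drive_tool([
  {"slide": [0.3, 0.3, 2], "turn": 0, "gripper": 5.0},
  {"slide": [0.3, 0.3, 5], "turn": 0, "gripper": 5.0},
  {"slide": [0.3, 0.3, 8], "turn": 0, "gripper": 5.0},
  {"slide": [0.3, 0.3, 10.5], "turn": 0, "gripper": 5.0},
  {"slide": [0.3, 0.3, 12], "turn": 0, "gripper": 5.0},
  {"slide": [0.3, 0.3, 12.4], "turn": 0, "gripper": 5.0},
  {"slide": [0.3, 0.3, 12.4], "turn": 0, "gripper": 5.0},
])

```text
time: 3.15
tcp_pos: [0.3994, -0.0093, 0.1053]
eef_rot: [-3.14, -0.002, 1.481]
contact_force: [0.6, -0.4, 1.4]
opening: 0.0501
```

Run:
```python
from h import *
T=tool();print(w2rack(T[:3,3]))
p,d=env.capture("side")
c=cv2.resize(p[110:220,255:415,::-1],None,fx=5,fy=5,interpolation=cv2.INTER_CUBIC);cv2.imwrite("pics/s2.png",c)
p,d=env.capture("wrist");cv2.imwrite("pics/w2.png",p[:,:,::-1])
```

```text
[[-0.11258602  0.02067529  0.10530202]]
```

View pics/s2.png

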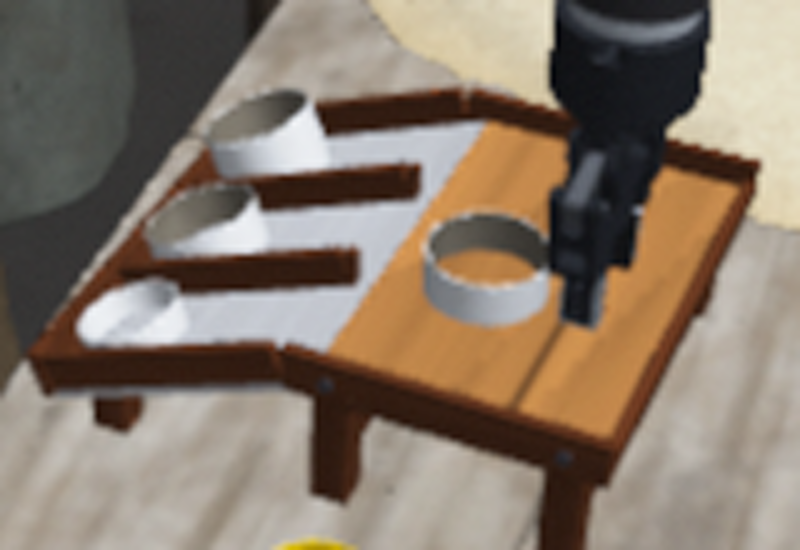

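View pics/w2.png

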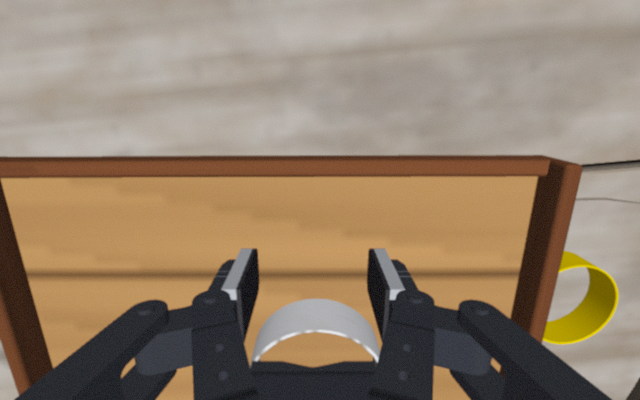

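The fingers stand behind the ring and above the deck, and the cradle is centred on it. I'll lower 3 mm and push diagonally towards the middle mouth, stopping before the brow.

Emit:
drive_tool([
  {"slide": [0, 1.0, 0.3], "turn": 0, "gripper": 5.0},
  {"slide": [0, 2.0, 0.4], "turn": 0, "gripper": 5.0},
  {"slide": [0, 2.7, 0.4], "turn": 0, "gripper": 5.0},
  {"slide": [-0.3, 3.4, 0.4], "turn": 0, "gripper": 5.0},
  {"slide": [-0.7, 4.1, 0.4], "turn": 0, "gripper": 5.0},
  {"slide": [-1.1, 4.8, 0.4], "turn": 0, "gripper": 5.0},
  {"slide": [-1.5, 5.5, 0.4], "turn": 0, "gripper": 5.0},
  {"slide": [-1.8, 6.1, 0.4], "turn": 0, "gripper": 5.0},
  {"slide": [-2.1, 6.6, 0.4], "turn": 0, "gripper": 5.0},
  {"slide": [-2.1, 6.6, 0.4], "turn": 0, "gripper": 5.0},
])

```text
time: 4.5
tcp_pos: [0.4641, -0.0363, 0.1016]
eef_rot: [-3.141, -0.002, 1.481]
contact_force: [-0.2, -0.1, -0.6]
opening: 0.05
```

Run:
```python
from h import *
T=tool();print(w2rack(T[:3,3]))
p,d=env.capture("side");np.savez("s3.npz",p=p,d=d)
c=cv2.resize(p[110:220,255:415,::-1],None,fx=5,fy=5,interpolation=cv2.INTER_CUBIC);cv2.imwrite("pics/s3.png",c)
p,d=env.capture("top");np.savez("t3.npz",p=p,d=d)
c=cv2.resize(p[140:275,325:445,::-1],None,fx=4.4,fy=4.4,interpolation=cv2.INTER_CUBIC);cv2.imwrite("pics/t3.png",c)
P=pts(np.load("s3.npz")['d'],"side");R=w2rack(P.reshape(-1,3)).reshape(P.shape)
g=cv2.cvtColor(np.load("s3.npz")['p'],cv2.COLOR_RGB2HSV)
b=(R[...,2]>.098)&(R[...,2]<.116)&(R[...,0]>-.08)&(R[...,0]<.05)&(abs(R[...,1])<.05)&(g[...,1]<60)&(g[...,2]>90)
print(b.sum(),R[b].min(0),R[b].max(0))
```

```text
[[-0.04576221 -0.0007292   0.10163246]]
102 [-0.05760421 -0.0446216   0.09819632] [0.02291077 0.0369185  0.11526431]
```

View pics/s3.png

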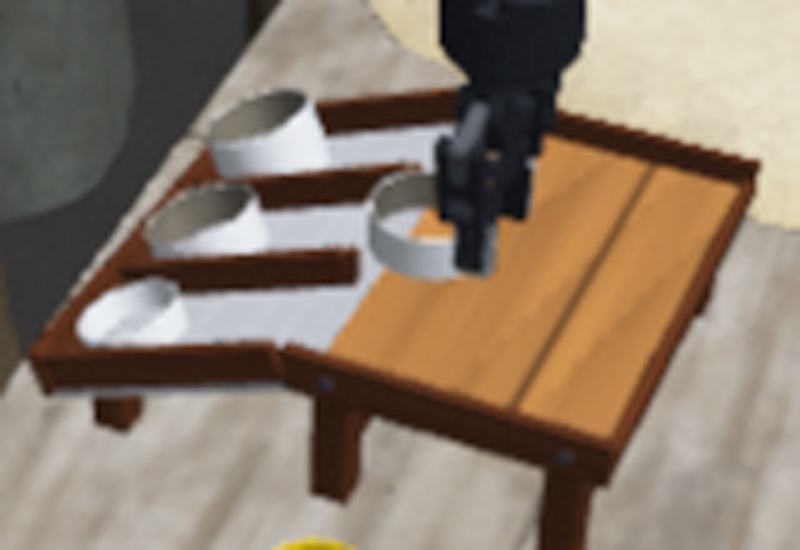

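View pics/t3.png

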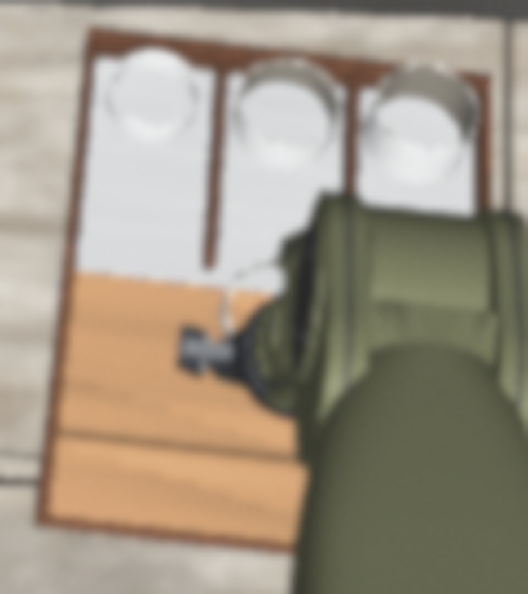

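The ring's front edge is at rack x ≈ +23, so its centre is at about -11. It sits between the noses with a few mm on each side. I'll push it straight over the brow.

Emit:
drive_tool([
  {"slide": [0.1, 0.6, 0], "turn": 0, "gripper": 5.0},
  {"slide": [0.1, 1.2, 0], "turn": 0, "gripper": 5.0},
  {"slide": [0.1, 1.8, 0], "turn": 0, "gripper": 5.0},
  {"slide": [0.1, 2.4, 0], "turn": 0, "gripper": 5.0},
  {"slide": [0.1, 2.8, 0], "turn": 0, "gripper": 5.0},
  {"slide": [0.1, 3.2, 0], "turn": 0, "gripper": 5.0},
  {"slide": [0.1, 3.5, 0], "turn": 0, "gripper": 5.0},
  {"slide": [0.1, 3.5, 0], "turn": 0, "gripper": 5.0},
])

```text
time: 5.6
tcp_pos: [0.4986, -0.0382, 0.1015]
eef_rot: [-3.141, -0.002, 1.482]
contact_force: [-1.0, -0.4, -0.6]
opening: 0.0499
```

Run:
```python
from h import *
T=tool();print(w2rack(T[:3,3]))
p,d=env.capture("side");np.savez("s4.npz",p=p,d=d)
c=cv2.resize(p[110:220,255:415,::-1],None,fx=5,fy=5,interpolation=cv2.INTER_CUBIC);cv2.imwrite("pics/s4.png",c)
```

```text
[[-0.01122964  0.00034564  0.10148923]]
```

View pics/s4.png

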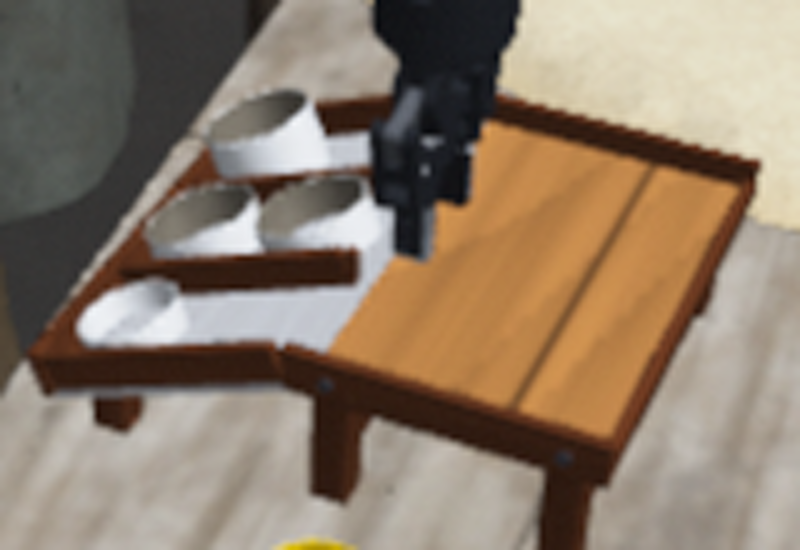

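The ring slid down and is lying against the middle ferrule. I'll retreat straight up and back, then check.

Emit:
drive_tool([
  {"slide": [0, -1, -1], "turn": 0, "gripper": 5.0},
  {"slide": [0, -3, -4], "turn": 0, "gripper": 5.0},
  {"slide": [0, -6, -8], "turn": 0, "gripper": 5.0},
  {"slide": [0, -9, -12], "turn": 0, "gripper": 5.0},
  {"slide": [0, -12, -14], "turn": 0, "gripper": 5.0},
  {"slide": [0, -15, -14], "turn": 0, "gripper": 5.0},
  {"slide": [0, -15, -14], "turn": 0, "gripper": 5.0},
])

```text
time: 6.52
tcp_pos: [0.3463, -0.0248, 0.2423]
eef_rot: [-3.141, -0.002, 1.482]
contact_force: [1.1, -0.5, -0.3]
opening: 0.0497
```

Run:
```python
from h import *
p,d=env.capture("side")
a=cv2.resize(p[110:220,255:415,::-1],None,fx=5,fy=5,interpolation=cv2.INTER_CUBIC);cv2.imwrite("pics/s5.png",a)
g=cv2.cvtColor(p,cv2.COLOR_RGB2HSV);R=w2rack(pts(d,"side").reshape(-1,3));th=np.radians(22)
h=(R[:,2]-.085)*np.cos(th)+R[:,0]*np.sin(th);s=R[:,0]*np.cos(th)-(R[:,2]-.085)*np.sin(th)
for lo,hi in((.0,.092),(.095,.17)):
    b=(abs(R[:,1])<.037)&(h>.014)&(h<.035)&(s>lo)&(s<hi)
    print(b.sum(),"along slope",s[b].min().round(4),s[b].max().round(4),"y",R[b,1].min().round(4),R[b,1].max().round(4),"h98",np.percentile(h[b],[50,95,99]).round(4))
p2,d=env.capture("top");cv2.imwrite("pics/t5.png",cv2.resize(p2[140:275,325:445,::-1],None,fx=4.4,fy=4.4,interpolation=cv2.INTER_CUBIC))
p0=np.load("side0.npz")['p'];df=np.abs(p.astype(int)-p0).max(2)[200:,190:420]>60;print("changed px near bystanders",df.sum())
```

```text
143 along slope 0.0264 0.0912 y -0.0327 0.0367 h98 [0.0196 0.0249 0.0255]
190 along slope 0.0951 0.1698 y -0.0361 0.0366 h98 [0.0203 0.0246 0.025 ]
changed px near bystanders 0
```

View pics/s5.png

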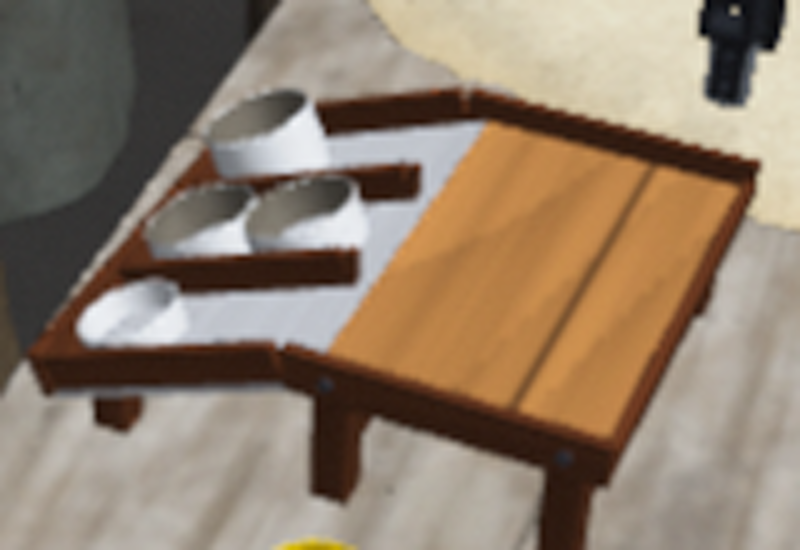

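View pics/t5.png

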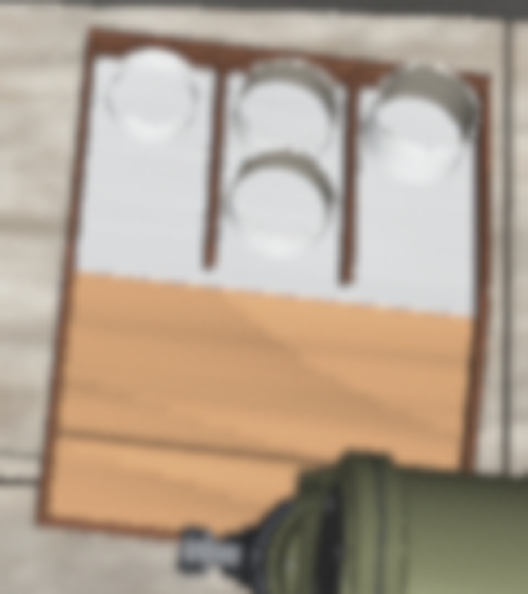

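The back edge is at 26 mm along the slope. Two 68 mm rings above the stop at 162 mm give 162 − 136 = 26 mm, so the rings touch. The top rim at 25 to 26 mm over the floor shows the ring is flat.

Run:
```python
from station import env
print(env.job_done(),env.read_state()['time'])
```

```text
the job is handed in; nothing more can be done
the job is handed in; nothing more can be done
```

The waiting ferrule is now in the middle lane, lying flat against the ferrule of the same size. I picked that lane because the stock ferrules measured about 39, 26 and 18 mm high (right, middle, left), and the waiting one is 26 mm.

I pushed it along the deck from behind with the half-open fingers, without gripping or lifting it, and sent it over the brow. It slid down by itself.

- **Contact:** its back edge lies 26 mm along the slope, which is where two touching 68 mm rings put it. Its rim is 25–26 mm above the lane floor, so it is flat.
- **Surroundings:** the other ferrules look unmoved. The side view showed no changed pixels around the things left of the rack.
- **Robot:** the arm was clear of everything, and the last clock reading before I handed in was about 6.5 s.
- **Disagreement:** my first estimate of the ferrule's position, from the top camera, was about 7 mm off. I corrected it from the wrist camera before touching anything.

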